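Clamp a lock barrel in the V-block jig

TASK

Set the loose steel barrel up for marking: lay it gently in the two V-shaped rests of the jig, then slide it along them toward the end stop until the stop's little spring tip is pushed right in and the barrel bears firmly on the rubber face behind it, feeling for it and with only a light push. Then swing the clamp strap by its knob over the barrel as far as it goes, so that its pad presses the barrel down, and leave everything so; do not disturb the other parts on the bench.

Things in the scene. Friction and masses are not known exactly. Their poses are not given: they have to be found in the camera images.
- barrel: plain steel cylinder, 32 mm in diameter and 150 mm long, 0.22 to 0.42 kg, both ends alike, lying on the blue bench mat (8 mm thick); it rolls. Origin at its centre, y along its axis.
- vblock: dark steel jig fixed to the bench, base plate 116 x 196 mm, 12 mm thick. Origin on the bench, z up, y along the groove toward the end stop. Two 90 degree V rests (20 mm long in y, 64 wide, 48 high) stand at y = -42 and +52 mm, groove at x = 0; the space between them (y -32 to +42) is open down to the base plate, for fingers. The strap's post is at x = -50, y = -42.
- groove (a point): point on the axis that a barrel lying in the V takes: 52 mm above the jig's origin (the barrel's top is then 68 mm high). Axes as the jig's. The barrel laid with its front (+y) end 62 mm from here is always clear of the stop's tip.
- end_stop: steel bracket, 34 wide, 12 thick, 74 mm high; origin at its centre, 112 mm along the jig's y. Its stop screw (14 mm thick, on the groove axis) reaches toward -y to an unmeasured depth, different each time: its firm rubber face (6 N/mm) lies at y = 74 to 98 mm. A brass tip before it, 7 mm thick, 4 mm proud, yields at 0.4 to 0.6 N until the barrel bears on that face. Over 9 N is too much.
- strap (a joint): strap angle about its vertical pivot: 0 = parked, pointing to the jig's -y beside the groove; grows counterclockwise from above; 1.571 = its end, along the jig's +x, square across the barrel. Friction 0.12 N m; it stays where left; starts at 0 to 0.25. From about 0.8 its pad rides up on the barrel and a few N more are needed at the knob.
- strap_pivot (a point): point on the strap's pivot axis at the top face of the strap (92 mm above the bench). The strap is 18 mm wide, 8 mm thick.
- strap_knob (a point): centre of the top of the strap's upright round knob, 14 mm in diameter, 28 mm tall (its foot at 92 mm, its top at 120 mm above the bench), 95 mm from the pivot.
- clamp_pad: round-footed spring pad under the strap, 50 mm from the pivot, 20 mm in diameter; origin at its lowest point, 65 mm above the bench when free. The barrel lifts it 3 mm, which gives about 6 N of clamping force.
- euro_cyl_0: bystander: grey profile lock cylinder lying on its side, 65 x 34 x 17 mm; origin at the centre of its underside
- rim_cylinder_0: bystander: brass-coloured round rim cylinder, 39 mm in diameter, 32 mm high; origin at the centre of its underside
- follower_brass: bystander: brass rod with collars, 13 x 90 x 13 mm; origin at the centre of its underside

How it is judged:
By the outcome, as a careful person would: the job done as asked, in the order asked, and still so for the second after the job is handed in, with the robot touching nothing.
It also fails if it takes over 67 s, if anything falls off the work surface, if the arm or the gripper's body presses on something with over 40 N, if the wrist force passes 120 N, or if a joint passes its speed limit or range.

ROBOT

A 6-joint arm with a two-finger parallel gripper is mounted at the origin on a cart in front of the work surface, level with it; the furniture and walls round the work are solid. World frame = base frame: x ahead of the robot, y to its left, z up, the work surface at z = 0. Lengths are in mm, angles in rad, forces in N, time in s.
With the tool pointing down it reaches from about 400 to 925 mm from the base axis. Payload 12.5 kg.
Tool frame: the origin (TCP) lies midway between the tips of the shut fingers; the grasp point (between the pads) lies 19 mm behind it; z points along the fingers, y is the line along which they close (so a half turn about z gives the same grasp; the last joint's range is limited). The gripper opens to 95 mm and grips with 3 to 60 N. Pads are 20 mm wide; open, the fingers measure 119 mm over their backs; the gripper's body (75 mm by 180 mm) begins 59 mm behind the grasp point.
Start: joints at [-1.275, 0.491, 1.559, -0, 1.092, -0.106], TCP at [244.446, -575.233, 214.661] pointing down, gripper open.
Joint ranges: [-3.1, 3.1], [-0.84, 2.19], [0.05, 2.79], [-1.13, 4.28], [0.06, 2.93], [-2.69, 2.69]. Speed limits (rad/s): [2.22, 2.22, 2.79, 3.14, 3.14, 3.14].

INTERFACE

Orientations are given as [roll, pitch, yaw] about the fixed x, y, z axes, in that order (R = Rz(yaw) Ry(pitch) Rx(roll)).
In Python, from cell import state, read_camera, camera_info, env gives the robot as it stands.
- The arm moves only by the tool move_arm, never from a script. Its argument "commands" is a list of rows, each a list of 3 entries, a list of its own where there are three numbers: the shift along the world's x, y, z in cm, then the turn, a rotation vector about the world's x, y, z in degrees, then the opening, from 0 (shut) to 1 (fully open). A call has 1 to 10 rows; each row shifts and turns the commanded pose from where the row before left it; what a row does not reach is not made up. A row lasts 1/10 s, in which the tool goes at most 50 mm and 8.59 degrees, less where a joint would pass 70% of its speed; a pose out of reach is approached as far as the arm can. A call with a gripper value outside its range is refused whole. The fingers move at their own pace and stop on an object; the grip force is fixed at half the most. Time passes only in rows, so rows that do not move let the fingers close. It gives the time, the measured TCP pose, the force, the opening and the grip force at its end, in the units of the state.
- state(): the state, without advancing time (a new reading comes with each control period).
- read_camera(name): name is "scene" or "top"; returns the picture (480x640x3 uint8, blue, green, red); there is no depth.
- camera_info(name): a dict with "K" (3x3 intrinsics, pixels), "cam_to_world" (4x4, takes a point from camera to world coordinates). Camera axes: x right, y down, z forward; pixel columns grow to the right and rows downward; lengths in mm; the calibration is good to about 2 mm. A picture is of the moment at which its call begins. camera_info takes no time and is no camera call.
- env.job_done(): hands the job in; it is judged then, once.
The state is a dict: "t": time; "joints": joint angles; "qvel": joint speeds; "tau": joint torques, N m; "eef_pos": TCP position; "tcp_rot": TCP orientation; "ft_force": force on the tool from outside, world axes, zero at the start; "moment": the same for the moment, N m; "opening": opening from 0.0 (shut) to 1.0 (fully open); "grip_force": force on a finger pad.
Only numpy, scipy, OpenCV 4.12 (cv2) and the standard library are available. Lean on these libraries where they do the work, as an engineer would, in place of code of your own. Each camera call takes 0.05 s, during which the arm holds its last target. There are 200 camera calls.

## Working session

There is one attempt and no reset: what is moved stays moved. The work goes in short steps, Python scripts to look and compute and a tool call to move; the robot and the scene stay as the last step left them, time stands still between calls to the robot, and variables do not carry over. Pictures are saved under pics/ and viewed, at most 10 in all, crops included, and the job is handed in when it is done.

Besides the shell and the picture viewer there is one more tool, called after "Emit:" in YAML: its name, and indented under it one key for each argument. move_arm: Moves the arm, as the interface text tells. Its arguments: {"type":"object","properties":{"commands":{"type":"array"}},"required":["commands"]}

```bash
mkdir -p pics; ls
python3 - <<'E'
from cell import state, read_camera, camera_info, env
import cv2,numpy as np
for n in("scene","top"):
    cv2.imwrite(f"pics/{n}0.png",read_camera(n)); c=camera_info(n); print(n,np.round(c["K"],1).tolist(),np.round(c["cam_to_world"],3).tolist())
print(state())
E
```

```text
pics
scene [[452.6, 0.0, 317.7], [0.0, 452.6, 241.2], [0.0, 0.0, 1.0]] [[-0.894, -0.356, 0.273, 324.111], [-0.449, 0.692, -0.566, 561.223], [0.013, -0.628, -0.778, 826.812], [0.0, 0.0, 0.0, 1.0]]
top [[584.6, 0.0, 318.4], [0.0, 584.6, 234.7], [0.0, 0.0, 1.0]] [[0.013, -0.986, 0.167, 395.599], [-1.0, -0.013, -0.002, 47.087], [0.004, -0.167, -0.986, 1208.061], [0.0, 0.0, 0.0, 1.0]]
{'t': 0.1, 'joints': array([-1.27459554e+00,  4.91544717e-01,  1.55941028e+00,  1.42243523e-05,
        1.09171717e+00, -1.05597611e-01]), 'qvel': array([-5.29694527e-05, -1.15805518e-03, -1.61835585e-03, -6.65942587e-04,
       -6.97849126e-04,  2.59271632e-04]), 'tau': array([ 3.94314935e-03, -6.13619757e+01, -2.58608097e+01,  6.93671429e-02,
        4.70005721e-02, -5.95074471e-05]), 'eef_pos': array([ 244.37955545, -574.99330339,  214.08446097]), 'tcp_rot': array([-3.14052048e+00, -1.26328621e-04,  4.01791766e-01]), 'ft_force': array([0.65311741, 0.33428436, 0.09092949]), 'moment': array([-0.00159454, -0.0122637 , -0.014202  ]), 'grip_force': 0.0, 'opening': 0.9983357697028782}
```

View pics/scene0.png

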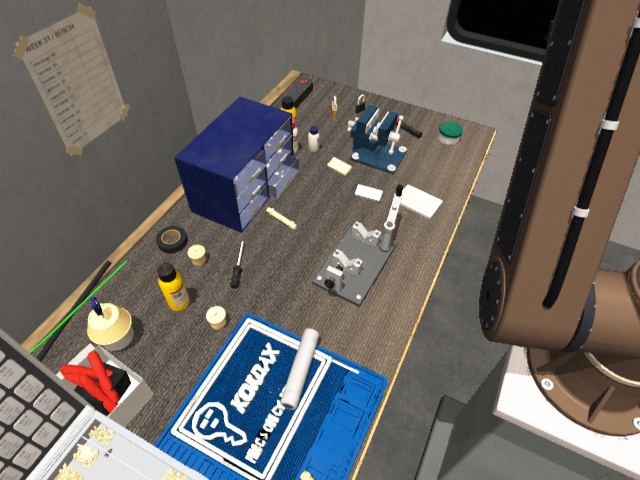

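View pics/top0.png

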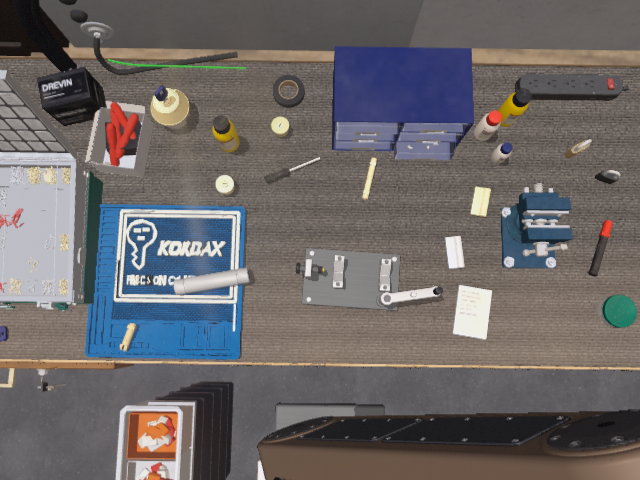

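The top view shows the barrel at about (211,281), the jig plate at about (351,278), the end stop on its left (303,268), the strap pivot at about (387,299) and the knob at about (437,292). I'll zoom in.

Run:
```python
import cv2
a=cv2.imread("pics/top0.png")[235:325,290:450]; b=cv2.imread("pics/top0.png")[255:305,160:260]
cv2.imwrite("pics/z1.png",cv2.resize(a,None,fx=5,fy=5,interpolation=cv2.INTER_CUBIC))
c=cv2.imread("pics/scene0.png")[180:310,300:430]
cv2.imwrite("pics/z2.png",cv2.resize(c,None,fx=4.6,fy=4.6,interpolation=cv2.INTER_CUBIC))
```

```text
(no output)
```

View pics/z1.png

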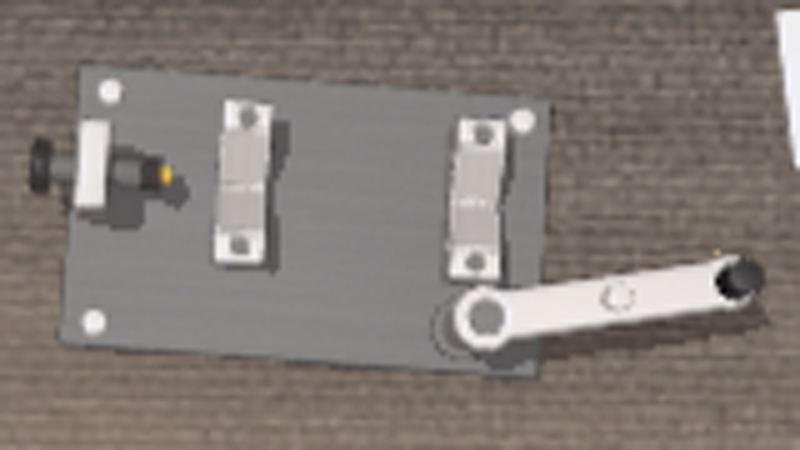

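View pics/z2.png

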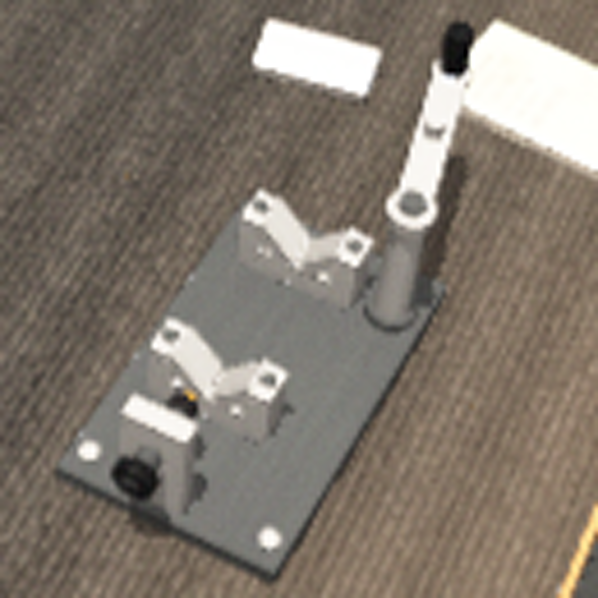

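z1 shows the plate corners at zoom (82,67), (550,100), (537,377), (62,343), and the V rests' tops around (243,183) and (478,199). The pivot is at (486,319), the knob top at (742,279) and the tip at (166,174). z2 confirms the stop is at +y and the strap is parked at about 0.1 rad.

```bash
cat > h.py <<'E'
import numpy as np, cv2
from cell import state, read_camera, camera_info, env
def ray(n,uv):
    c=camera_info(n);K=np.array(c["K"]);M=np.array(c["cam_to_world"])
    d=M[:3,:3]@np.linalg.solve(K,np.array([uv[0],uv[1],1.]));return M[:3,3],d
def onz(n,uv,z):
    o,d=ray(n,uv);return o+d*(z-o[2])/d[2]
def tri(a,b):
    (o,d),(p,e)=ray("top",a),ray("scene",b)
    s=np.linalg.lstsq(np.c_[d,-e],p-o,rcond=None)[0];q,r=o+d*s[0],p+e*s[1];return (q+r)/2,np.linalg.norm(q-r)
E
python3 - <<'E'
from h import *
T=lambda x,y:((x+.5)/5-.5+290,(y+.5)/5-.5+235)
S=lambda x,y:((x+.5)/4.6-.5+300,(y+.5)/4.6-.5+180)
r=lambda v:np.round(v,1)
pl=[r(onz("top",T(*p),12)) for p in[(82,67),(550,100),(537,377),(62,343)]];print("plate",pl)
B1=[onz("top",T(*p),48)[:2] for p in[(225,99),(273,103),(264,266),(213,264)]]
B2=[onz("top",T(*p),48)[:2] for p in[(460,117),(508,122),(499,280),(449,277)]]
b1,b2=np.mean(B1,0),np.mean(B2,0);v=b1-b2;L=np.linalg.norm(v);v/=L
print("B",r(b1),r(b2),"dist",L,"yaw",np.arctan2(-v[0],v[1]))
o=b2+v*42;x=np.array([v[1],-v[0]]);print("origin",r(o),"post pred",r(b2-50*x))
print("piv",r(onz("top",T(486,319),92)),"knob",r(onz("top",T(742,279),120)),"tip",r(onz("top",T(166,174),52)))
print("tri piv",tri(T(486,319),S(412,206)),"knob",tri(T(742,279),S(459,36)))
p=onz("scene",S(412,206),92);print("scene piv",r(p),"knob",r(onz("scene",S(459,36),120)))
a=read_camera("top")[255:305,160:260]; b=read_camera("scene")[320:415,270:335]
a=cv2.resize(a,None,fx=5,fy=5,interpolation=cv2.INTER_CUBIC);b=cv2.resize(b,None,fx=4,fy=4,interpolation=cv2.INTER_CUBIC)
I=np.zeros((400,780,3),np.uint8);I[:250,:500]=a;I[:380,510:770]=b;cv2.imwrite("pics/bar.png",I)
E
```

```text
plate [array([569.8,  70.5,  12. ]), array([ 558.7, -122.9,   12. ]), array([ 445.1, -116.5,   12. ]), array([456.3,  76.8,  12. ])]
B [519.    4.6] [513.8 -89.1] dist 93.85731119493535 yaw -0.054825805251178326
origin [516.1 -47.2] post pred [463.9 -86.4]
piv [463.4 -86.3  92. ] knob [ 477.8 -178.3  120. ] tip [521.5  35.7  52. ]
tri piv (array([464.65234743, -86.19001147,  91.51145444]), np.float64(2.4040440077673724)) knob (array([ 479.30653838, -179.14294552,  115.08790887]), np.float64(2.2713678991754014))
scene piv [465.8 -85.6  92. ] knob [ 479.4 -173.9  120. ]
```

View pics/bar.png

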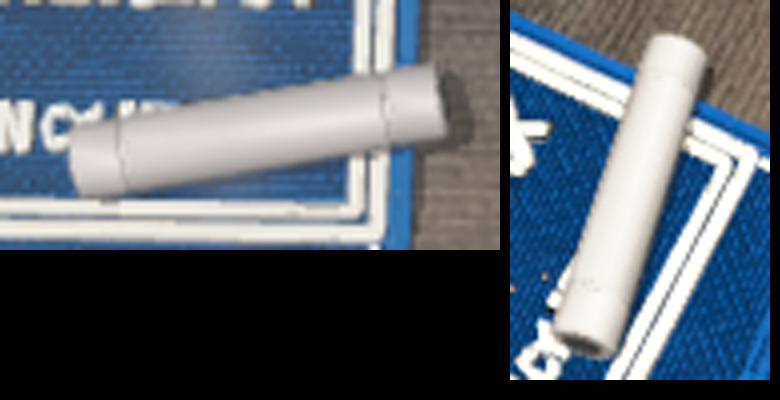

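The picture shows the barrel's silhouette. In the top crop the ends are (70,125)-(80,198) and (437,65)-(447,137). In the scene crop its axis runs from (677,38) to (583,352).

Run:
```python
from h import *
T=lambda x,y:((x+.5)/5-.5+160,(y+.5)/5-.5+255)
S=lambda x,y:((x-510+.5)/4-.5+270,(y+.5)/4-.5+320)
c=[onz("top",T(*p),24) for p in[(70,125),(80,198),(437,65),(447,137)]]
l,r=(c[0]+c[1])/2,(c[2]+c[3])/2;v=l-r
print("c",(l+r)/2,"len",np.linalg.norm(v),"yaw",np.arctan2(-v[0],v[1]))
q=[onz("scene",S(*p),24) for p in[(677,40),(583,350)]];v=q[1]-q[0];print("scene",(q[0]+q[1])/2,np.linalg.norm(v),np.arctan2(-v[0],v[1]))
```

```text
c [498.31854733 260.84450162  24.        ] len 149.88189817189004 yaw 0.17781368582219606
scene [500.38303627 259.55061702  24.        ] 156.69511201910146 0.2071805337167204
```

Emit:
move_arm:
  commands:
    - [[2.7,2.5,0],[0,0,4],1]
    - [[2.7,2.5,0],[0,0,4],1]
    - [[2.7,2.5,0],[0,0,4],1]
    - [[2.7,2.5,0],[0,0,4],1]
    - [[2.7,2.5,0],[0,0,4],1]
    - [[2.7,2.5,0],[0,0,4],1]
    - [[2.7,2.5,0],[0,0,4],1]
    - [[2.7,2.5,0],[0,0,4],1]
    - [[0.2,4,0],[0,0,4],1]
    - [[0.2,4,0],[0,0,4],1]

```text
t: 1.2
eef_pos: [464.7, -293.7, 214.1]
tcp_rot: [-3.141, -0.0, 1.103]
ft_force: [0.3, -0.1, -0.1]
opening: 1.0
grip_force: 0.0
```

Emit:
move_arm:
  commands:
    - [[0.2,4,0],[0,0,4],1]
    - [[0.2,4,0],[0,0,4],1]
    - [[0.3,4,0],[0,0,4],1]
    - [[0.3,4,0],[0,0,4],1]
    - [[0.3,4,0],[0,0,4],1]
    - [[0.3,4,0],[0,0,4],1]
    - [[0.3,4,0],[0,0,4],1]
    - [[0.3,4,0],[0,0,4],1]
    - [[0.3,4,0],[0,0,4],1]
    - [[0,0,0],[0,0,0],1]

```text
t: 2.2
eef_pos: [489.3, 68.3, 214.6]
tcp_rot: [3.141, -0.001, 1.734]
ft_force: [0.6, 0.3, 0.0]
opening: 1.002
grip_force: 0.0
```

Emit:
move_arm:
  commands:
    - [[0.2,4,0],[0,0,1],1]
    - [[0.2,4,0],[0,0,0],1]
    - [[0.2,4,-2],[0,0,0],1]
    - [[0.2,4,-3],[0,0,0],1]
    - [[0.2,3.2,-3],[0,0,0],1]
    - [[0,0,-3],[0,0,0],1]
    - [[0,0,-2],[0,0,0],1]
    - [[0,0,0],[0,0,0],1]

```text
t: 3.0
eef_pos: [498.4, 256.0, 82.2]
tcp_rot: [-3.137, 0.001, 1.745]
ft_force: [-0.4, -0.7, 0.0]
opening: 1.0
grip_force: 0.0
```

Run:
```python
from h import *
a=read_camera("scene")[290:430,230:370]
cv2.imwrite("pics/g1.png",cv2.resize(a,None,fx=4,fy=4,interpolation=cv2.INTER_CUBIC))
```

```text
(no output)
```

View pics/g1.png

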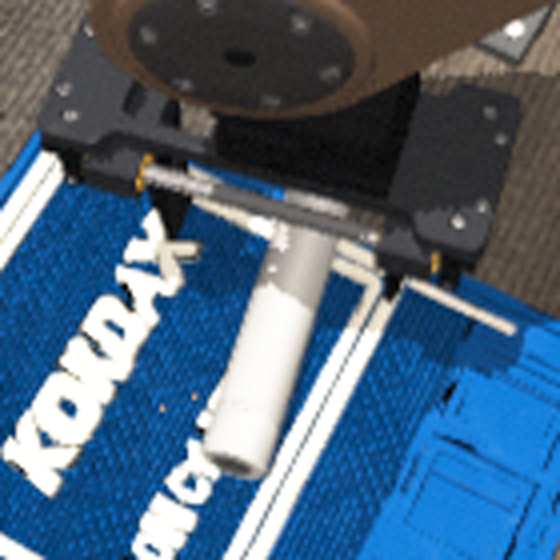

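The open fingers straddle the barrel. Next I descend and close.

Emit:
move_arm:
  commands:
    - [[0,0,-2],[0,0,0],1]
    - [[0,0,-2],[0,0,0],1]
    - [[0,0,-1.5],[0,0,0],1]
    - [[0,0,-1],[0,0,0],1]
    - [[0,0,0],[0,0,0],1]
    - [[0,0,0],[0,0,0],1]

```text
t: 3.65
eef_pos: [500.0, 256.7, 20.6]
tcp_rot: [3.14, -0.0, 1.745]
ft_force: [0.2, 0.1, -0.1]
opening: 1.001
grip_force: 0.0
```

Emit:
move_arm:
  commands:
    - [[0,0.3,-0.8],[0,0,0],1]
    - [[0,0,0],[0,0,0],0.5]
    - [[0,0,0],[0,0,0],0.4]
    - [[0,0,0],[0,0,0],0.36]
    - [[0,0,0],[0,0,0],0.3]
    - [[0,0,0],[0,0,0],0.2]
    - [[0,0,0],[0,0,0],0.2]
    - [[0,0,0],[0,0,0],0.2]
    - [[0,0,0],[0,0,0],0]
    - [[0,0,0],[0,0,0],0]

```text
t: 4.65
eef_pos: [499.5, 259.7, 11.7]
tcp_rot: [3.141, 0.0, 1.746]
ft_force: [0.2, -0.8, -0.0]
opening: 0.331
grip_force: 30.0
```

Emit:
move_arm:
  commands:
    - [[0,0,1],[0,0,0],0]
    - [[0,0,3],[0,0,0],0]
    - [[0,0,3.5],[0,0,0],0]
    - [[0.1,-1,3],[0,0,-1],0]
    - [[0.1,-3,2],[0,0,-2],0]
    - [[0.2,-4,0.3],[0,0,-2],0]
    - [[0.2,-4,0],[0,0,-2],0]
    - [[0.2,-4,0],[0,0,-2],0]
    - [[0.2,-4,0],[0,0,-2],0]
    - [[0.2,-4,0],[0,0,-2.25],0]

```text
t: 5.65
eef_pos: [511.0, 18.2, 140.2]
tcp_rot: [3.142, 0.0, 1.513]
ft_force: [1.0, -0.0, -3.8]
opening: 0.332
grip_force: 30.0
```

Emit:
move_arm:
  commands:
    - [[0.2,-4,0],[0,0,0],0]
    - [[0.2,-3,0],[0,0,0],0]
    - [[0.2,-1.2,0],[0,0,0],0]
    - [[0,0,0],[0,0,0],0]
    - [[0,0,0],[0,0,0],0]

```text
t: 6.15
eef_pos: [517.2, -61.6, 139.8]
tcp_rot: [-3.141, -0.0, 1.514]
ft_force: [0.2, 0.8, -3.7]
opening: 0.328
grip_force: 30.0
```

Run:
```python
from h import *
s=state();print(s["eef_pos"],s["tcp_rot"],s["ft_force"],s["moment"],s["grip_force"])
b=read_camera("scene")[170:320,300:440];a=read_camera("top")[225:325,280:440]
I=np.zeros((600,800,3),np.uint8);I[:250,:400]=cv2.resize(a,None,fx=2.5,fy=2.5,interpolation=cv2.INTER_CUBIC);b=cv2.resize(b,None,fx=2.8,fy=2.8,interpolation=cv2.INTER_CUBIC);I[:420,405:797]=b
cv2.imwrite("pics/p1.png",I)
```

```text
[517.19665823 -61.56372631 139.7922872 ] [-3.14129261e+00 -2.80134999e-04  1.51433096e+00] [ 0.17976884  0.82573081 -3.74176591] [ 0.00752828 -0.12321524 -0.02403487] 29.955826699733734
```

View pics/p1.png

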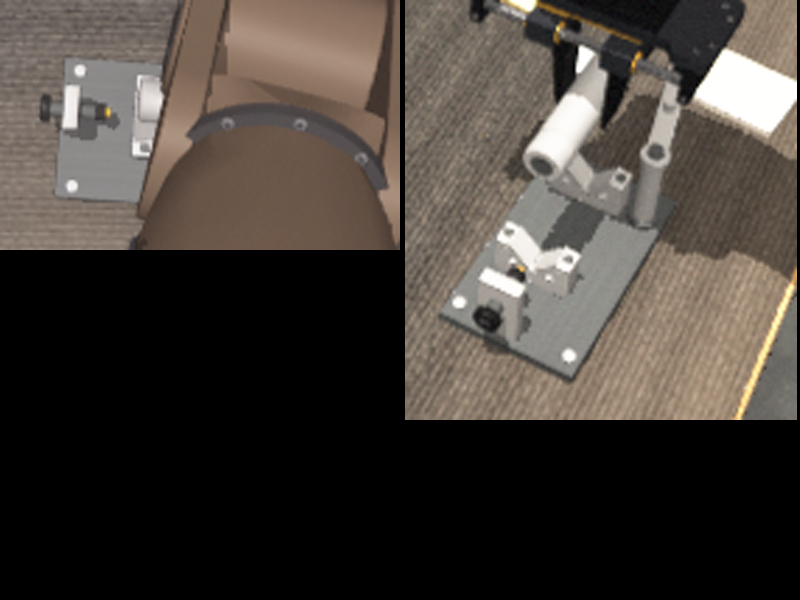

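The barrel is held and hangs above the rests. Its front edge is at about (139,98) in the top crop, and the end-face centre is at about (544,163) in the scene crop. The gripper body clears the post and strap. I'll check the front end position.

Run:
```python
from h import *
a=(280+139/2.5,225+98/2.5);b=(300+(544-405)/2.8,170+163/2.8)
print(onz("top",a,160),onz("scene",b,152),tri(a,b))
o=np.array([516.5,-47]);v=np.array([.055,.9985]);print("target front",o+62*v)
```

```text
[519.50286926  13.75793753 160.        ] [519.80527463  12.26266477 152.        ] (array([519.84603658,  13.45457631, 153.39654824]), np.float64(0.8894671050470971))
target front [519.91   14.907]
```

Emit:
move_arm:
  commands:
    - [[0,0,-2],[0,0,0],0]
    - [[0,0,-2.5],[0,0,0],0]
    - [[0,0,-2.5],[0,0,0],0]
    - [[0,0,-1.4],[0,0,0],0]
    - [[0,0,-0.6],[0,0,0],0]
    - [[0,0,-0.2],[0,0,0],0]
    - [[0,0,0],[0,0,0],0]
    - [[0,0,0],[0,0,0],0]

```text
t: 7.05
eef_pos: [517.8, -62.1, 48.4]
tcp_rot: [3.14, 0.0, 1.515]
ft_force: [-0.4, 0.4, -3.5]
opening: 0.327
grip_force: 30.0
```

Emit:
move_arm:
  commands:
    - [[0,0,-0.2],[0,0,0],0]
    - [[0,0,-0.2],[0,0,0],0]
    - [[0,0,-0.1],[0,0,0],0]
    - [[0,0,0],[0,0,0],0]
    - [[0,0,0],[0,0,0],0]

```text
t: 7.55
eef_pos: [517.4, -62.3, 42.7]
tcp_rot: [3.142, -0.0, 1.514]
ft_force: [-0.6, 0.4, -3.1]
opening: 0.329
grip_force: 30.0
```

Emit:
move_arm:
  commands:
    - [[0,0,-0.1],[0,0,0],0]
    - [[0,0,-0.05],[0,0,0],0]
    - [[0,0,0],[0,0,0],0]
    - [[0,0,0],[0,0,0],0]

```text
t: 7.95
eef_pos: [517.4, -62.3, 41.3]
tcp_rot: [3.142, 0.0, 1.514]
ft_force: [-1.7, 0.5, -2.0]
opening: 0.329
grip_force: 30.0
```

Emit:
move_arm:
  commands:
    - [[-0.1,0,0],[0,0,0],0]
    - [[0,0,0],[0,0,0],0]
    - [[0,0,0],[0,0,0],0]

```text
t: 8.25
eef_pos: [516.4, -62.3, 41.1]
tcp_rot: [3.142, 0.0, 1.514]
ft_force: [1.0, -0.4, -4.3]
opening: 0.328
grip_force: 30.0
```

Emit:
move_arm:
  commands:
    - [[0,0,-0.05],[0,0,0],0]
    - [[0,0,-0.05],[0,0,0],0]
    - [[0,0,0],[0,0,0],0]
    - [[0,0,0],[0,0,0],0]

```text
t: 8.65
eef_pos: [516.6, -62.2, 40.5]
tcp_rot: [3.141, 0.0, 1.514]
ft_force: [-0.1, 0.7, 4.6]
opening: 0.333
grip_force: 29.9
```

Emit:
move_arm:
  commands:
    - [[0,0,0.04],[0,0,0],0]
    - [[0,0,0],[0,0,0],0]
    - [[0,0,0],[0,0,0],0.4]
    - [[0,0,0],[0,0,0],0.45]
    - [[0,0,0],[0,0,0],0.45]
    - [[0,0,0],[0,0,0],0.45]
    - [[0,0,0],[0,0,0],0.45]

```text
t: 9.35
eef_pos: [516.4, -62.3, 40.6]
tcp_rot: [3.142, 0.0, 1.514]
ft_force: [-0.1, -0.3, 0.4]
opening: 0.45
grip_force: 0.0
```

Emit:
move_arm:
  commands:
    - [[0,0,0],[0,0,0],0.35]
    - [[0,0,0],[0,0,0],0.3]
    - [[0,0,0],[0,0,0],0.2]
    - [[0,0,0],[0,0,0],0]
    - [[0,0,0],[0,0,0],0]
    - [[0,0,0],[0,0,0],0]
    - [[0,0,0],[0,0,0],0]
    - [[0,0,0],[0,0,0],0]

```text
t: 10.15
eef_pos: [516.4, -62.3, 40.6]
tcp_rot: [-3.142, -0.0, 1.514]
ft_force: [-1.0, -1.1, 0.1]
opening: 0.329
grip_force: 30.0
```

Emit:
move_arm:
  commands:
    - [[0.01,0.1,0],[0,0,0],0]
    - [[0.01,0.2,0],[0,0,0],0]
    - [[0.01,0.2,0],[0,0,0],0]
    - [[0.01,0.2,0],[0,0,0],0]
    - [[0.01,0.1,0],[0,0,0],0]
    - [[0,0,0],[0,0,0],0]
    - [[0,0,0],[0,0,0],0]

```text
t: 10.85
eef_pos: [516.9, -54.0, 40.6]
tcp_rot: [-3.142, -0.0, 1.515]
ft_force: [-2.3, -0.2, 0.8]
opening: 0.33
grip_force: 30.0
```

Emit:
move_arm:
  commands:
    - [[0.01,0.2,0],[0,0,0],0]
    - [[0.01,0.2,0],[0,0,0],0]
    - [[0.01,0.2,0],[0,0,0],0]
    - [[0.01,0.1,0],[0,0,0],0]
    - [[0,0,0],[0,0,0],0]
    - [[0,0,0],[0,0,0],0]

```text
t: 11.45
eef_pos: [517.3, -47.1, 40.6]
tcp_rot: [-3.142, -0.0, 1.514]
ft_force: [-2.4, -2.4, 1.5]
opening: 0.33
grip_force: 30.0
```

Emit:
move_arm:
  commands:
    - [[-0.05,0,0],[0,0,0],0]
    - [[0,0,0],[0,0,0],0]
    - [[0,0,0],[0,0,0],0]

```text
t: 11.75
eef_pos: [517.3, -47.2, 40.6]
tcp_rot: [3.141, -0.0, 1.514]
ft_force: [1.6, 0.5, -1.3]
opening: 0.329
grip_force: 30.0
```

Run:
```python
from h import *
I=cv2.resize(read_camera("top")[245:295,290:370],None,fx=8,fy=8,interpolation=cv2.INTER_CUBIC)
cv2.imwrite("pics/s1.png",I);print(state()["ft_force"])
```

```text
[ 2.51160292 -0.58959013 -0.59237438]
```

View pics/s1.png

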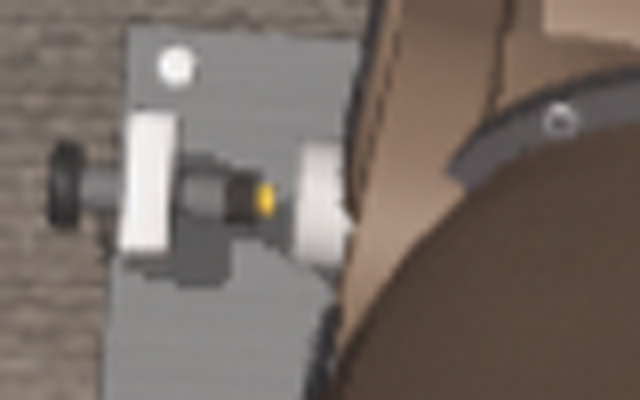

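The brass tip ends at about (275,199) and the barrel front is at about x=295. That leaves roughly 5 mm to the tip and 9 mm to the face. I'll advance 6 mm and then feel forward.

Emit:
move_arm:
  commands:
    - [[0.03,0.1,0],[0,0,0],0]
    - [[0.01,0.1,0],[0,0,0],0]
    - [[0.01,0.1,0],[0,0,0],0]
    - [[0,0.1,0],[0,0,0],0]
    - [[0.01,0.1,0],[0,0,0],0]
    - [[0,0.1,0],[0,0,0],0]
    - [[0,0,0],[0,0,0],0]
    - [[0,0,0],[0,0,0],0]

```text
t: 12.6
eef_pos: [517.6, -41.1, 40.6]
tcp_rot: [3.141, -0.0, 1.514]
ft_force: [2.4, -0.2, -0.5]
opening: 0.333
grip_force: 30.0
```

Emit:
move_arm:
  commands:
    - [[0,0.05,0],[0,0,0],0]
    - [[0,0,0],[0,0,0],0]
    - [[0,0,0],[0,0,0],0]

```text
t: 12.9
eef_pos: [517.6, -40.8, 40.6]
tcp_rot: [3.141, 0.0, 1.514]
ft_force: [2.6, -2.2, -2.0]
opening: 0.328
grip_force: 30.0
```

Emit:
move_arm:
  commands:
    - [[0.03,0.05,0],[0,0,0],0]
    - [[0,0,0],[0,0,0],0]
    - [[0,0,0],[0,0,0],0]

```text
t: 13.2
eef_pos: [517.6, -40.3, 40.6]
tcp_rot: [-3.141, 0.0, 1.514]
ft_force: [1.5, -3.4, -0.2]
opening: 0.328
grip_force: 30.0
```

Emit:
move_arm:
  commands:
    - [[0,0,0],[0,0,0],0]

```text
t: 13.3
eef_pos: [517.7, -40.3, 40.6]
tcp_rot: [-3.141, 0.0, 1.514]
ft_force: [1.1, -3.4, 0.4]
opening: 0.333
grip_force: 30.0
```

Emit:
move_arm:
  commands:
    - [[0,0,0],[0,0,0],0]

```text
t: 13.4
eef_pos: [517.6, -40.3, 40.6]
tcp_rot: [-3.141, 0.0, 1.515]
ft_force: [0.7, -3.3, 0.8]
opening: 0.333
grip_force: 30.0
```

Emit:
move_arm:
  commands:
    - [[0,0.03,0],[0,0,0],0]
    - [[0,0,0],[0,0,0],0]
    - [[0,0,0],[0,0,0],0]

```text
t: 13.7
eef_pos: [517.7, -40.0, 40.6]
tcp_rot: [-3.142, 0.0, 1.514]
ft_force: [-1.1, -3.9, 1.2]
opening: 0.326
grip_force: 30.0
```

Emit:
move_arm:
  commands:
    - [[0,0.03,0],[0,0,0],0]
    - [[0,0,0],[0,0,0],0]
    - [[0,0,0],[0,0,0],0]

```text
t: 14.0
eef_pos: [517.7, -39.7, 40.6]
tcp_rot: [-3.142, -0.0, 1.514]
ft_force: [-0.6, -4.3, 1.1]
opening: 0.332
grip_force: 30.0
```

Run:
```python
from h import *
def prof(a): 
    h=cv2.cvtColor(a,cv2.COLOR_BGR2HSV)
    return h[268:272,316:336].astype(int).mean(0)
for nm,a in(("old",cv2.imread("pics/top0.png")),("now",read_camera("top"))):
    p=prof(a);print(nm,"S",p[:,1].astype(int).tolist(),"V",p[:,2].astype(int).tolist())
```

```text
old S [7, 6, 18, 24, 24, 54, 136, 147, 59, 5, 4, 4, 3, 5, 5, 5, 5, 9, 11, 12] V [115, 113, 73, 68, 68, 79, 147, 205, 129, 115, 117, 134, 134, 134, 135, 134, 133, 130, 186, 183]
now S [6, 6, 20, 27, 30, 58, 100, 16, 9, 9, 9, 9, 50, 78, 75, 67, 68, 68, 67, 67] V [118, 115, 74, 69, 69, 80, 145, 187, 222, 226, 228, 223, 107, 98, 145, 165, 163, 163, 162, 162]
```

Emit:
move_arm:
  commands:
    - [[0,0.05,0.02],[0,0,0],0]
    - [[0,0,0],[0,0,0],0]
    - [[0,0,0],[0,0,0],0]

```text
t: 14.35
eef_pos: [517.7, -38.9, 40.6]
tcp_rot: [-3.141, -0.0, 1.514]
ft_force: [0.8, -1.1, -2.4]
opening: 0.33
grip_force: 30.0
```

Emit:
move_arm:
  commands:
    - [[0,0.05,0],[0,0,0],0]
    - [[0,0,0],[0,0,0],0]
    - [[0,0,0],[0,0,0],0]

```text
t: 14.65
eef_pos: [517.7, -38.5, 40.7]
tcp_rot: [-3.142, -0.0, 1.514]
ft_force: [1.5, 0.1, -4.4]
opening: 0.33
grip_force: 30.0
```

Emit:
move_arm:
  commands:
    - [[0,0.05,0],[0,0,0],0]
    - [[0,0,0],[0,0,0],0]
    - [[0,0,0],[0,0,0],0]

```text
t: 14.95
eef_pos: [517.7, -38.1, 40.7]
tcp_rot: [-3.142, -0.0, 1.514]
ft_force: [1.0, -0.8, -3.3]
opening: 0.334
grip_force: 30.0
```

Emit:
move_arm:
  commands:
    - [[0,0.05,0],[0,0,0],0]
    - [[0,0,0],[0,0,0],0]
    - [[0,0,0],[0,0,0],0]

```text
t: 15.25
eef_pos: [517.7, -37.7, 40.8]
tcp_rot: [-3.141, -0.0, 1.514]
ft_force: [0.6, -0.9, -4.2]
opening: 0.332
grip_force: 30.0
```

Emit:
move_arm:
  commands:
    - [[0,0.05,0],[0,0,0],0]
    - [[0,0,0],[0,0,0],0]
    - [[0,0,0],[0,0,0],0]

```text
t: 15.55
eef_pos: [517.7, -37.3, 40.8]
tcp_rot: [3.142, 0.0, 1.514]
ft_force: [1.0, -2.6, -3.2]
opening: 0.33
grip_force: 30.0
```

Emit:
move_arm:
  commands:
    - [[0,0.04,0],[0,0,0],0]
    - [[0,0,0],[0,0,0],0]
    - [[0,0,0],[0,0,0],0]

```text
t: 15.85
eef_pos: [517.7, -37.0, 40.8]
tcp_rot: [3.142, 0.0, 1.515]
ft_force: [-0.2, -5.1, -3.9]
opening: 0.33
grip_force: 30.0
```

Face contact is clear: the force climbs about 6 N/mm and now stands at about 5 N. I'll seat the barrel and release it.

Emit:
move_arm:
  commands:
    - [[0,0,-0.03],[0,0,0],0]
    - [[0,0,0],[0,0,0],0]
    - [[0,0,0],[0,0,0],0]

```text
t: 16.15
eef_pos: [517.8, -37.0, 40.6]
tcp_rot: [3.141, 0.0, 1.515]
ft_force: [-0.4, -5.4, -2.0]
opening: 0.33
grip_force: 30.0
```

Emit:
move_arm:
  commands:
    - [[0,0,0],[0,0,0],0.38]
    - [[0,0,0],[0,0,0],0.45]
    - [[0,0,0],[0,0,0],0.55]
    - [[0,0,0],[0,0,0],0.6]
    - [[0,0,0],[0,0,0],0.6]
    - [[0,0,0],[0,0,0],0.6]

```text
t: 16.75
eef_pos: [517.7, -36.7, 40.5]
tcp_rot: [3.141, -0.0, 1.514]
ft_force: [-0.3, -0.2, -0.2]
opening: 0.596
grip_force: 0.0
```

Emit:
move_arm:
  commands:
    - [[0,0,1],[0,0,0],0.6]
    - [[0,0,3],[0,0,0],0.6]
    - [[0,0,4],[0,0,0],0.6]
    - [[0,0,4],[0,0,0],0.6]
    - [[-0.5,-2,2],[0,0,2],0.5]
    - [[-0.7,-3,0],[0,0,3],0.4]
    - [[-0.9,-3,0],[0,0,3],0.4]
    - [[-0.9,-3,0],[0,0,2],0.4]
    - [[-0.9,-3.1,0],[0,0,2.3],0.4]
    - [[0,0,0],[0,0,0],0.4]

```text
t: 17.75
eef_pos: [478.0, -180.4, 181.2]
tcp_rot: [3.141, 0.001, 1.727]
ft_force: [0.8, 0.3, 0.6]
opening: 0.399
grip_force: 0.0
```

Run:
```python
from h import *
a=read_camera("top");b=read_camera("scene")
h=cv2.cvtColor(a,cv2.COLOR_BGR2HSV)[268:272,316:336].astype(int).mean(0);print(h[:,1].astype(int),h[:,2].astype(int),state()["eef_pos"],state()["tcp_rot"])
a=a[230:320,285:385];b=b[160:310,320:430]
I=np.zeros((600,800,3),np.uint8);I[:360,:400]=cv2.resize(a,None,fx=4,fy=4,interpolation=cv2.INTER_CUBIC);I[:525,405:790]=cv2.resize(b,None,fx=3.5,fy=3.5,interpolation=cv2.INTER_CUBIC)
cv2.imwrite("pics/k1.png",I)
```

```text
[ 6  6 22 25 24 18 10  9  9  9  9  9  9  9  8  9 11  9 10  9] [122 118  78  74  74 100 192 226 228 230 231 232 232 232 231 227 200 228
 216 226] [ 478.51635589 -178.05823443  181.00943017] [3.14116229e+00 8.66022023e-05 1.72700672e+00]
```

View pics/k1.png

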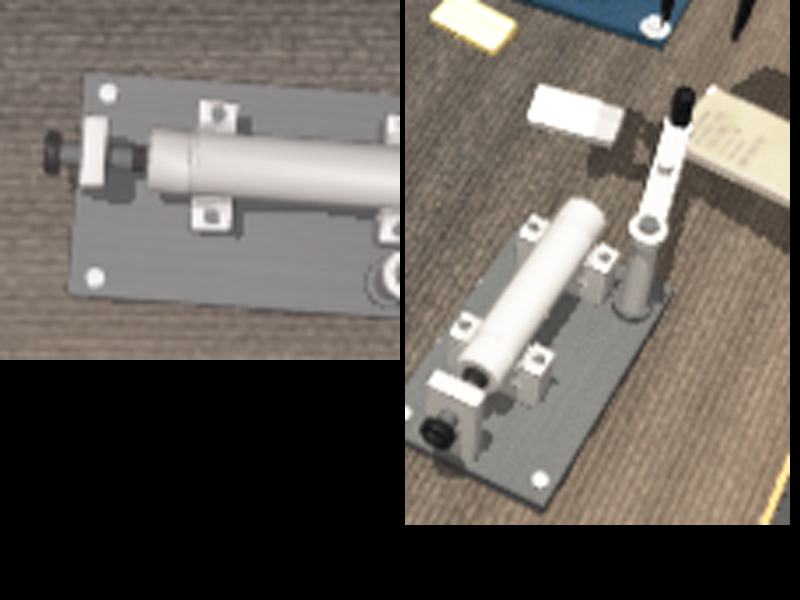

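The barrel is seated and bears on the stop, with no yellow left at (148,157). The strap knob is unmoved at about (683,105) in the scene crop. I lower the fork over the knob.

Emit:
move_arm:
  commands:
    - [[0,0,-2],[0,0,0],0.4]
    - [[0,0,-2],[0,0,0],0.4]
    - [[0,0,-2],[0,0,0],0.4]
    - [[0,0,-1.5],[0,0,0],0.4]
    - [[0,0,-0.6],[0,0,0],0.4]
    - [[0,0,0],[0,0,0],0.25]
    - [[0,0,0],[0,0,0],0.25]
    - [[0,0,0],[0,0,0],0.25]

```text
t: 18.65
eef_pos: [479.1, -177.7, 100.3]
tcp_rot: [3.14, 0.001, 1.729]
ft_force: [-0.4, -0.1, 0.2]
opening: 0.257
grip_force: 0.0
```

Run:
```python
import numpy as np
p=np.array([464.3,-86.3]);a0=np.arctan2(-178+86.3,478.5-464.3);print(a0)
K=[p+94*np.array([np.cos(a),np.sin(a)]) for a in np.linspace(a0,-0.056,21)]
print(np.degrees(-0.056-a0)/20);print(np.round(np.diff(K,axis=0)/10,2).tolist())
```

```text
-1.417163795111369
3.8994470342945675
[[0.63, 0.12], [0.62, 0.16], [0.61, 0.2], [0.59, 0.24], [0.57, 0.28], [0.55, 0.32], [0.53, 0.36], [0.5, 0.39], [0.48, 0.43], [0.45, 0.46], [0.41, 0.49], [0.38, 0.52], [0.34, 0.54], [0.31, 0.56], [0.27, 0.58], [0.23, 0.6], [0.19, 0.61], [0.14, 0.62], [0.1, 0.63], [0.06, 0.64]]
```

Emit:
move_arm:
  commands:
    - [[0.63,0.12,0],[0,0,3.9],0.25]
    - [[0.62,0.16,0],[0,0,3.9],0.25]
    - [[0.61,0.2,0],[0,0,3.9],0.25]
    - [[0.59,0.24,0],[0,0,3.9],0.25]
    - [[0.57,0.28,0],[0,0,3.9],0.25]
    - [[0.55,0.32,0],[0,0,3.9],0.25]
    - [[0.53,0.36,0],[0,0,3.9],0.25]
    - [[0,0,0],[0,0,0],0.25]

```text
t: 19.45
eef_pos: [520.2, -160.8, 100.1]
tcp_rot: [3.141, 0.001, 2.207]
ft_force: [-0.8, 0.6, 0.2]
opening: 0.249
grip_force: 0.0
```

Emit:
move_arm:
  commands:
    - [[0.5,0.39,0],[0,0,3.9],0.25]
    - [[0.48,0.43,0],[0,0,3.9],0.25]
    - [[0.45,0.46,0],[0,0,3.9],0.25]
    - [[0.41,0.49,0],[0,0,3.9],0.25]
    - [[0.38,0.52,0],[0,0,3.9],0.25]
    - [[0.34,0.54,0],[0,0,3.9],0.25]
    - [[0,0,0],[0,0,0],0.25]

```text
t: 20.15
eef_pos: [545.5, -132.6, 99.9]
tcp_rot: [3.141, 0.001, 2.613]
ft_force: [-0.1, -0.2, -0.5]
opening: 0.253
grip_force: 0.0
```

Emit:
move_arm:
  commands:
    - [[0.31,0.56,0],[0,0,3.9],0.25]
    - [[0.27,0.58,0],[0,0,3.9],0.25]
    - [[0.23,0.6,0],[0,0,3.9],0.25]
    - [[0.19,0.61,0],[0,0,3.9],0.25]
    - [[0.14,0.62,0],[0,0,3.9],0.25]
    - [[0.1,0.5,0],[0,0,3.9],0.25]
    - [[0,0,0],[0,0,0],0.25]

```text
t: 20.85
eef_pos: [557.7, -97.9, 99.8]
tcp_rot: [3.141, 0.001, 3.021]
ft_force: [0.1, 0.6, 0.4]
opening: 0.248
grip_force: 0.0
```

Emit:
move_arm:
  commands:
    - [[0.05,0.3,0],[0,0,2],0.25]
    - [[0.02,0.3,0],[0,0,1],0.25]
    - [[0,0.2,0],[0,0,0.6],0.25]
    - [[0,0,0],[0,0,0],0.25]

```text
t: 21.25
eef_pos: [558.7, -89.8, 99.6]
tcp_rot: [3.141, 0.001, 3.085]
ft_force: [0.7, -0.4, 0.4]
opening: 0.25
grip_force: 0.3
```

Emit:
move_arm:
  commands:
    - [[0,0.1,0],[0,0,0],0.25]
    - [[0,0.1,0],[0,0,0],0.25]
    - [[0,0,0],[0,0,0],0.25]

```text
t: 21.55
eef_pos: [558.7, -88.0, 99.6]
tcp_rot: [-3.142, 0.001, 3.085]
ft_force: [2.1, -2.7, 1.2]
opening: 0.248
grip_force: 1.1
```

Emit:
move_arm:
  commands:
    - [[0,0.1,0],[0,0,0],0.25]
    - [[0,0,0],[0,0,0],0.25]

```text
t: 21.75
eef_pos: [558.6, -86.9, 99.5]
tcp_rot: [3.142, 0.0, 3.085]
ft_force: [2.6, -3.3, 0.3]
opening: 0.249
grip_force: 1.3
```

Emit:
move_arm:
  commands:
    - [[0,0.1,0],[0,0,0],0.25]
    - [[0,0,0],[0,0,0],0.25]

```text
t: 21.95
eef_pos: [558.6, -86.3, 99.6]
tcp_rot: [-3.141, 0.001, 3.085]
ft_force: [2.2, -6.2, 0.6]
opening: 0.249
grip_force: 2.9
```

Emit:
move_arm:
  commands:
    - [[0,0.1,0],[0,0,0],0.25]
    - [[0,0,0],[0,0,0],0.25]

```text
t: 22.15
eef_pos: [558.7, -86.1, 99.5]
tcp_rot: [-3.14, 0.001, 3.086]
ft_force: [1.7, -11.5, -0.7]
opening: 0.252
grip_force: 5.9
```

The knob stalls where its end position was predicted and the force rises sharply, so the strap is at its end. I back off, lift and look.

Emit:
move_arm:
  commands:
    - [[0,0.1,0],[0,0,0],0.25]
    - [[0,0,0],[0,0,0],0.25]

```text
t: 22.35
eef_pos: [558.7, -85.9, 99.6]
tcp_rot: [-3.139, 0.001, 3.086]
ft_force: [0.6, -18.2, -1.0]
opening: 0.253
grip_force: 9.0
```

Emit:
move_arm:
  commands:
    - [[0,-0.4,0],[0,0,0],0.25]
    - [[0,-0.2,0],[0,0,0],0.4]
    - [[0,0,0],[0,0,0],0.4]
    - [[0,0,1],[0,0,0],0.4]
    - [[0,0,3],[0,0,0],0.4]
    - [[0,0,4],[0,0,0],0.4]
    - [[0,-2,4],[0,0,0],0.4]
    - [[0,-4,2],[0,0,0],0.4]
    - [[0,-4,0],[0,0,0],0.4]
    - [[0,-4,0],[0,0,0],0.4]

```text
t: 23.35
eef_pos: [558.4, -230.9, 241.3]
tcp_rot: [-3.141, 0.002, 3.086]
ft_force: [-1.1, -0.6, -0.5]
opening: 0.398
grip_force: 0.0
```

Emit:
move_arm:
  commands:
    - [[0,-4,0],[0,0,0],0.4]
    - [[0,-4,0],[0,0,0],0.4]
    - [[0,-4,0],[0,0,0],0.4]
    - [[0,-3,0],[0,0,0],0.4]
    - [[0,0,0],[0,0,0],0.4]

```text
t: 23.85
eef_pos: [557.8, -382.9, 239.5]
tcp_rot: [-3.141, -0.0, 3.082]
ft_force: [-0.7, 0.2, -0.2]
opening: 0.399
grip_force: 0.0
```

Run:
```python
from h import *
a=read_camera("top");b=read_camera("scene");print(state()["t"],state()["ft_force"])
h=cv2.cvtColor(a,cv2.COLOR_BGR2HSV)[268:272,316:336].astype(int).mean(0);print(h[:,1].astype(int),h[:,2].astype(int))
a=a[230:320,285:410];b=b[180:310,310:430]
I=np.zeros((600,800,3),np.uint8);I[:315,:437]=cv2.resize(a,(437,315),interpolation=cv2.INTER_CUBIC);I[:390,440:800]=cv2.resize(b,None,fx=3,fy=3,interpolation=cv2.INTER_CUBIC)
cv2.imwrite("pics/f1.png",I)
```

```text
23.95 [0.54413421 0.53012347 0.10174243]
[ 6  6 22 27 25 17 10  9  9  9  9  9  9  8  9  8 11  9 10 10] [119 116  75  72  73 101 194 223 224 227 228 229 229 229 229 224 193 220
 217 222]
```

View pics/f1.png

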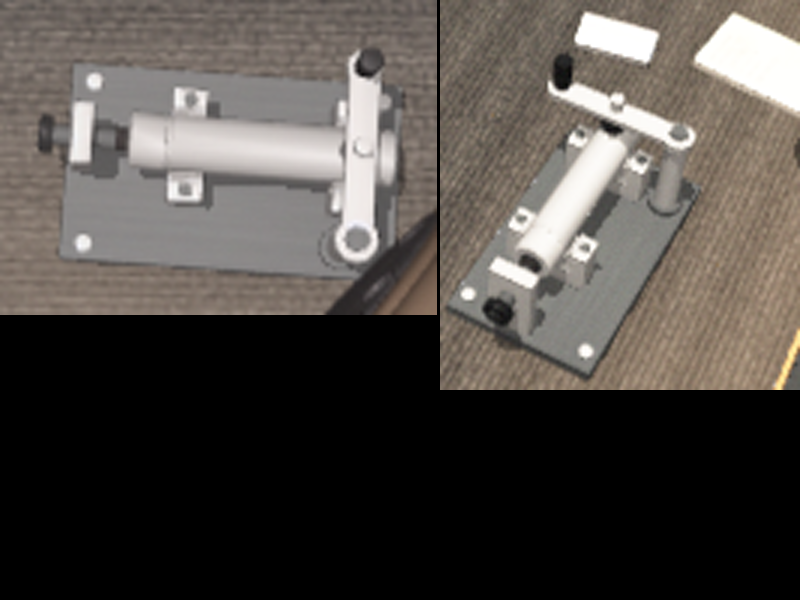

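The strap lies square across the barrel, with the knob at (370,62) and the pivot at (356,240). The barrel front at (130,140) is unchanged against the stop, and the arm is clear.

```bash
python3 -c "
from cell import env
print(env.job_done())"
```

```text
the job is handed in; nothing more can be done
None
```

The job is handed in: the barrel lies in both V rests and bears on the rubber face after a push of about 5 N, the strap is swung to its end with its pad over the barrel, and I moved no other parts; no verdict came back.

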